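# Clamp the hardness reference block in the fixture chuck

### The arm

A 6-joint arm with a two-finger parallel gripper is mounted at the origin on a cart in front of the work surface, level with it; the furniture and walls round the work are solid. World frame = base frame: x ahead of the robot, y to its left, z up, the work surface at z = 0. Lengths are in mm, angles in rad, forces in N, time in s.
With the tool pointing down it reaches from about 275 to 750 mm from the base axis. Payload 10.2 kg.
Tool frame: the origin (TCP) lies midway between the tips of the shut fingers; the grasp point (between the pads) lies 19 mm behind it; z points along the fingers, y is the line along which they close (so a half turn about z gives the same grasp; the last joint's range is limited). The gripper opens to 85 mm and grips with 20 to 120 N. Pads are 22 mm wide; open, the fingers measure 114 mm over their backs; the gripper's body (76 mm by 85 mm) begins 54 mm behind the grasp point. The pads swing forward as they close: fully open they stand 13 mm farther back than shut.
Start: joints at [1.043, 0.313, 1.498, -0, 1.331, -0.223], TCP at [157.566, 500.803, 193.194] pointing down, gripper open.
Joint ranges: [-2.94, 2.94], [-0.97, 2.17], [0.19, 2.56], [-1.23, 4.37], [0.02, 3.11], [-2.88, 2.88]. Speed limits (rad/s): [2.39, 2.39, 3.01, 3.14, 3.14, 3.14].

### API

Orientations are given as a unit quaternion [w, x, y, z].
In Python, from rig import ctrl gives the robot as it stands.
- The arm moves only by the tool arm_command, never from a script. Its argument "increments" is a list of rows, each an object with "dr": the turn, a rotation vector about the tool's x, y, z in units of pi/4 rad (1.0 is pi/4 rad), a list of three; "offset": the shift along the tool's x, y, z in units of 120 mm (1.0 is 120 mm), a list of three; "hand": the opening, from -1 (shut) to 1 (fully open). A call has 1 to 8 rows; each row shifts and turns the commanded pose from where the row before left it, along the tool's axes as they then stand; what a row does not reach is not made up. A row lasts 1/10 s, in which the tool goes at most 50 mm and 8.59 degrees, less where a joint would pass 70% of its speed; a pose out of reach is approached as far as the arm can. A call with a number of a shift or a turn outside -1 to 1 is refused whole. A call with a gripper value outside its range is refused whole. The fingers move at their own pace and stop on an object; "grip_force" is the grip in N (left out, the last holds). Time passes only in rows, so rows that do not move let the fingers close. It gives the time, the measured TCP pose, the force, the opening and the grip force at its end, in the units of the state.
- ctrl.sense(): the state, without advancing time (a new reading comes with each control period).
- ctrl.capture(name): name is "side" or "top" or "wrist"; returns the picture (400x640x3 uint8, red, green, blue); there is no depth.
- ctrl.camera_info(name): a dict with "K" (3x3 intrinsics, pixels), "dist" ([k1, k2, p1, p2, k3] as OpenCV has them; the pictures are not rectified), "R" (3x3) and "t" (3): a world point X has camera coordinates R X + t. Camera axes: x right, y down, z forward; pixel columns grow to the right and rows downward; lengths in mm; the calibration is good to about 2 mm. A picture is of the moment at which its call begins: read the wrist's pose just before it. camera_info takes no time and is no camera call; for the wrist camera it gives the pose at the moment of the call.
- ctrl.finish_job(): hands the job in; it is judged then, once.
The state is a dict: "time_s": time; "joints": joint angles; "dq": joint speeds; "tau": joint torques, N m; "eef_pos": TCP position; "ee_rot": TCP orientation; "force": force on the tool from outside, world axes, zero at the start; "wrist_torque": the same for the moment, N m; "grip_width": opening from 0.0 (shut) to 1.0 (fully open); "grip_force": force on a finger pad.
Only numpy, scipy, OpenCV 4.12 (cv2) and the standard library are available. Lean on these libraries where they do the work, as an engineer would, in place of code of your own. Each camera call takes 0.05 s, during which the arm holds its last target. There are 200 camera calls.

### The job

Fold the chuck's lever down and out until it snaps home in its end detent, then push the lever round clockwise (seen from above) until the three jaws have centred the round steel test block and hold it firmly - hand-tight (a push of about 10 N on the lever does it), without straining the jaws. Keep the robot off the block, leave the lever folded out, and leave the loupe, the white box and the V-block where they are.

Things in the scene. Friction and masses are not known exactly. Their poses are not given: they have to be found in the camera images.
- chuck: Chuck fixed to the table: grey square plate 160x160x14 mm, on it a steel drum of 140 mm diameter, its flat face 60 mm above the table. Origin: centre of the underside, z up. A dark knurled ring round the drum (148 mm diameter, 25 to 49 mm up) carries a folding lever; turned clockwise seen from above it moves the jaws inward together.
- chuck_face (a point): Centre of the chuck's round face, on its axis, 60 mm above the table; z up. Fully open, the jaws stand 44 mm from here. The ring has friction: it stays, and the jaws keep their grip, when the lever is let go. Closing them takes about a fifth of a turn, more or less.
- lever (a joint): Angle of the folding lever in rad: 0 = standing straight up, 1.571 = straight out from the ring, level, against its stop and held by a spring detent. An over-centre spring pulls it home beyond about 1.2 rad; it starts standing up, held there by the same spring.
- lever_hinge (a point): Middle of the lever's hinge pin, on a clevis 26 mm long and 34 mm wide on the rim of the ring, 92 mm from the chuck's axis and 40 mm above the table; moves with the ring. The lever swings in the upright plane through the chuck's axis and this point. Its axes turn with the lever: z along the lever to its tip, y along the hinge pin.
- lever_tip (a point): End of the folding lever, 108 mm from the hinge pin. The lever is a steel bar of 10 mm diameter with a black grip of 15 mm diameter over the last 34 mm.
- jaw_1: Steel jaw on the chuck's face, 20 mm long radially (with a low step behind it), 15 mm wide, 18 mm high. Origin: bottom middle of its gripping face; x points outward from the chuck's axis, z up.
- jaw_2: Second jaw, like jaw_1, 120 degrees further round.
- jaw_3: Third jaw, like jaw_1, 240 degrees further round.
- test_block: Round steel hardness reference block, 64 mm diameter, 15 mm high, lying loose on the chuck's face between the open jaws, somewhat off centre. Origin: centre of its underside; z up.
- loupe: Black loupe, 38 mm diameter, 34 mm high, standing loose on the table; a bystander. Origin: centre of its underside.
- adapter_box: White plastic box 61x87x36 mm, loose on the table; a bystander. Origin: centre of its underside.
- v_block: Grey V-block 50x40x30 mm, loose on the table; a bystander. Origin: centre of its underside.
Not all that is in view belongs to the job. What is shaped like the test_block but black is not meant.

How it is judged (in metres and radians):
On the way, in this order (a step that is already met when the one before it is completed fails the run):
1. the lever is folded out into its end detent (value of joint lever above 1.5 rad), for 0.2 s.
2. then all three jaws close on the block, lever still out (value of joint lever above 1.45 rad and contact force between each of jaw_1, jaw_2, jaw_3 and test_block above 8 N), for 0.2 s.
At the end, for the whole second after the job is handed in: Each of the three jaws presses on the block with more than 8 N with the robot clear, the block lies flat (within 0.05 rad) and at rest on the chuck's face with its centre within 2.5 mm of the chuck's axis, and the lever is out in its detent (above 1.5 rad) (contact force between each of jaw_1, jaw_2, jaw_3 and test_block above 8 N and distance between test_block and chuck_face below 0.0025 m and angle between test_block's own z axis and vertical below 0.05 rad and value of joint lever above 1.5 rad and linear speed of test_block below 0.01 m/s); the robot touches nothing.
It fails at once if the jaws are overstrained (more than 90 N between a jaw and the block) (contact force between any of jaw_1, jaw_2, jaw_3 and test_block above 90 N).
It fails at once if the robot touches the block (more than 1 N) (contact force between any of the fingers, the arm and test_block above 1 N).
It fails at once if a bystander is moved more than 20 mm (distance of any of loupe, adapter_box, v_block from where it was at the start of the episode above 0.02 m).
It also fails if it takes over 67 s, if anything falls off the work surface, if the arm or the gripper's body presses on something with over 40 N, if the wrist force passes 120 N, or if a joint passes its speed limit or range.

## Working session

There is one attempt and no reset: what is moved stays moved. The work goes in short steps, Python scripts to look and compute and a tool call to move; the robot and the scene stay as the last step left them, time stands still between calls to the robot, and variables do not carry over. Pictures are saved under pics/ and viewed, at most 10 in all, crops included, and the job is handed in when it is done.

Besides the shell and the picture viewer there is one more tool, called after "Request:" in YAML: its name, and indented under it one key for each argument. arm_command: Moves the arm, as the interface text tells. Shifts and turns lie within -1 to 1; 1 stands for 120 mm of shift or pi/4 rad of turn. Its arguments: {"type":"object","properties":{"increments":{"type":"array"},"grip_force":{"type":"number"}},"required":["increments"]}

```bash
mkdir -p pics
cat > h.py <<'E'
import numpy as np, cv2
from rig import ctrl
def cam(n):
    c=ctrl.camera_info(n); return {k:np.array(v,float) for k,v in c.items()}
def ray(c,uv):
    p=cv2.undistortPoints(np.array([[uv]],float),c['K'],c['dist'])[0,0]
    R=c['R']; o=-R.T@c['t']; d=R.T@np.array([p[0],p[1],1]); return o,d/np.linalg.norm(d)
def onz(c,uv,z):
    o,d=ray(c,uv); return o+d*(z-o[2])/d[2]
def tri(c1,u1,c2,u2):
    o1,d1=ray(c1,u1);o2,d2=ray(c2,u2)
    s=np.linalg.lstsq(np.c_[d1,-d2],o2-o1,rcond=None)[0]
    a=o1+s[0]*d1;b=o2+s[1]*d2; return (a+b)/2,np.linalg.norm(a-b)
def proj(c,X):
    r,_=cv2.Rodrigues(c['R']); return cv2.projectPoints(np.array(X,float).reshape(-1,1,3),r,c['t'],c['K'],c['dist'])[0][:,0]
E
python3 - <<'E'
from h import *
ims=[ctrl.capture(n) for n in("top","side")]
for n,i in zip(("top","side"),ims): cv2.imwrite(f"pics/{n}0.png",i[:,:,::-1])
for n in("top","side"):
    c=cam(n); print(n,-c['R'].T@c['t'],c['R'][2])
print(ctrl.sense())
E
```

```text
top [ 365.09107271  -75.72229889 1069.76281951] [ 2.06887029e-01 -4.42668661e-04 -9.78364738e-01]
side [ 465.19396264 -821.36616363  569.83712056] [ 0.08186537  0.85231584 -0.51658085]
{'time_s': 0.1, 'joints': array([ 1.04259833e+00,  3.13398601e-01,  1.49832708e+00, -2.71001691e-05,
        1.33096584e+00, -2.23428341e-01]), 'dq': array([ 0.0004739 , -0.00149392,  0.00020213, -0.00202954,  0.00176846,
       -0.00073773]), 'tau': array([ 2.47932068e-03, -4.12909162e+01, -2.60139459e+01, -1.89823259e-04,
        3.07301700e-03,  2.25704895e-05]), 'eef_pos': array([157.44226863, 500.57326529, 192.70279702]), 'ee_rot': array([-1.89416459e-04,  1.51792544e-01,  9.88412223e-01, -5.15919550e-04]), 'force': array([-0.39841364, -0.3214988 ,  0.41282869]), 'wrist_torque': array([ 0.01580517, -0.00656134, -0.03970156]), 'grip_force': 0.0, 'grip_width': 0.9997570615046429}
```

View pics/top0.png

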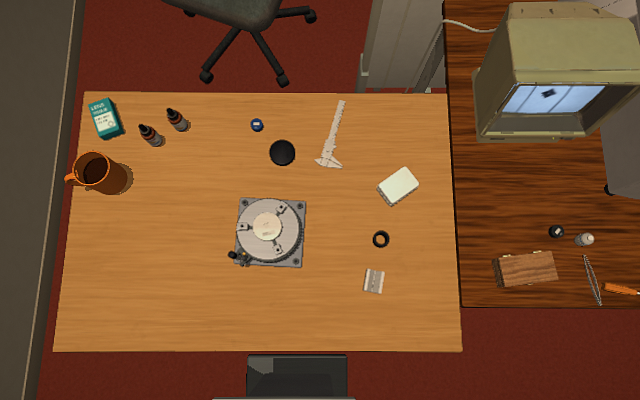

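View pics/side0.png

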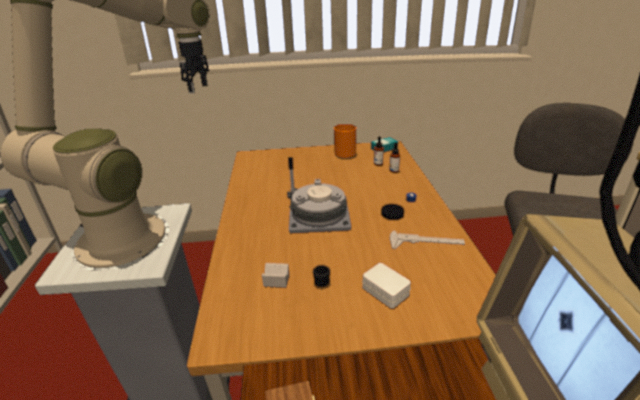

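The top view shows the chuck at about (270,231), with the steel test block on its face at (267,226). The upright lever's black tip is at (232,255). In the side view the lever runs from (292,195) to (290,160). Look-alikes for the block, in the top view: the black disc (282,152), the loupe (381,239) and the blue knob (257,125). For the lever: the black clevis (246,259). I choose the pale disc on the chuck, and the dark bar at its lower left for the lever.

Run:
```python
from h import *
t=cv2.imread("pics/top0.png")[185:285,215:325]; s=cv2.imread("pics/side0.png")[145:245,265:375]
z=lambda a:cv2.resize(a,None,fx=5,fy=5,interpolation=cv2.INTER_CUBIC)
cv2.imwrite("pics/c.png",cv2.resize(np.vstack([np.hstack([t,s])]),(800,364),interpolation=cv2.INTER_CUBIC))
T=cam('top');S=cam('side')
# plate corners at z=14, top view
for uv in[(240,198),(306,201),(302,267),(235,265)]: print(onz(T,uv,14).round(1))
for z_ in (148,): print(onz(T,(232,255),z_).round(1), tri(T,(232,255),S,(291,159)))
```

```text
[601.8 113.4  14. ]
[595.1 -45.1  14. ]
[437.9 -37.3  14. ]
[442.1 118.5  14. ]
[452.6 100.8 148. ] (array([455.30226206, 101.8396863 , 143.726663  ]), np.float64(4.660718601824603))
```

View pics/c.png

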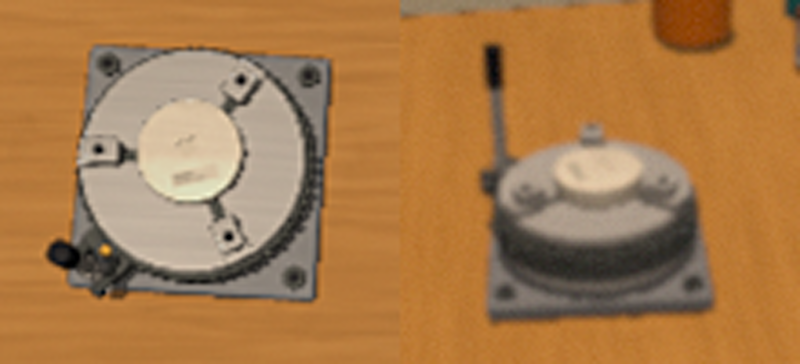

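The crop shows the lever upright at the chuck's near-left edge, with its tip near top (232,255). The pale block sits between three open jaws. The tip measured from two views is about (455,102,144), against 148 mm expected for height. It lies 91 mm from the chuck axis at (519,37), so it fits the description; the lever's azimuth is about 135°.

```bash
cat >> h.py <<'E'
C=np.array([519.,37.4])
def go(p,yaw,src=None):
    """increments (tool axes, command units) from src pose (or the sensed one) to p, yaw deg; tool stays down"""
    if src is None:
        s=ctrl.sense(); q=s['ee_rot']; w,x,y,z=q
        y0=np.degrees(np.arctan2(2*(x*y+w*z),1-2*(y*y+z*z))); p0=s['eef_pos']
    else: p0,y0=src
    a=np.radians(y0); d=np.array(p)-p0
    print('from',np.round(p0,1),round(float(y0),1),'offset',np.round(np.array([d[0]*np.cos(a)+d[1]*np.sin(a),d[0]*np.sin(a)-d[1]*np.cos(a),-d[2]])/120,3),'drz',round((y0-yaw)/45,3))
def pol(r,az,t=0):
    a=np.radians(az); return C+r*np.array([np.cos(a),np.sin(a)])+t*np.array([-np.sin(a),np.cos(a)])
E
python3 - <<'E'
from h import *
go([*pol(52,135),195],135)
E
```

```text
from [157.4 500.6 192.7] 162.5 offset [-3.648 -2.577 -0.019] drz 0.612
```

Request:
arm_command:
  increments:
    - {"dr":[0,0,0],"offset":[-0.28,-0.2,0],"hand":-1}
    - {"dr":[0,0,0],"offset":[-0.28,-0.2,0],"hand":-1}
    - {"dr":[0,0,0],"offset":[-0.28,-0.2,0],"hand":-1}
    - {"dr":[0,0,0],"offset":[-0.28,-0.2,0],"hand":-1}
    - {"dr":[0,0,0],"offset":[-0.28,-0.2,0],"hand":-1}
    - {"dr":[0,0,0],"offset":[-0.28,-0.2,0],"hand":-1}
    - {"dr":[0,0,0],"offset":[-0.28,-0.2,0],"hand":-1}
    - {"dr":[0,0,0],"offset":[-0.28,-0.2,0],"hand":-1}

```text
time_s: 0.9
eef_pos: [356.9, 235.5, 193.1]
ee_rot: [-0.0, 0.152, 0.988, -0.0]
force: [-0.7, 0.6, -0.2]
grip_width: -0.001
grip_force: 0.0
```

Request:
arm_command:
  increments:
    - {"dr":[0,0,0],"offset":[-0.28,-0.2,0],"hand":-1}
    - {"dr":[0,0,0],"offset":[-0.28,-0.2,0],"hand":-1}
    - {"dr":[0,0,0],"offset":[-0.28,-0.2,0],"hand":-1}
    - {"dr":[0,0,0.15],"offset":[0,0,0],"hand":-1}
    - {"dr":[0,0,0.15],"offset":[0,0,0],"hand":-1}
    - {"dr":[0,0,0.15],"offset":[0,0,0],"hand":-1}
    - {"dr":[0,0,0.15],"offset":[0,0,0],"hand":-1}
    - {"dr":[0,0,0],"offset":[0,0,0],"hand":-1}

```text
time_s: 1.7
eef_pos: [430.7, 138.0, 193.0]
ee_rot: [-0.0, 0.379, 0.925, -0.0]
force: [0.0, -0.5, -0.3]
grip_width: 0.001
grip_force: 0.0
```

Run:
```python
from h import *
s=ctrl.sense();print(s['time_s'],s['force'],s['grip_width'])
go([*pol(52,135),118],135)
t=ctrl.capture('top')[185:285,185:325,::-1];w=ctrl.capture('wrist')[:,:,::-1]
cv2.imwrite("pics/c2.png",np.vstack([cv2.resize(t,(420,300)),cv2.resize(w,(420,262))]))
```

```text
1.7 [ 0.01917394 -0.46788343 -0.25027959] 0.0007450951560394329
from [430.7 138.  193. ] 135.5 offset [-0.679 -0.078  0.625] drz 0.01
```

View pics/c2.png

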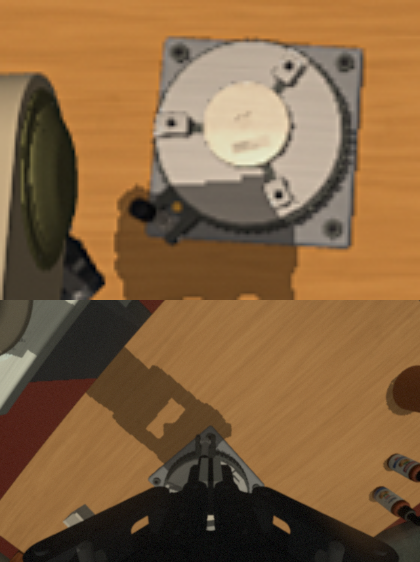

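Shadow aside, the lever (tip at about (142,210) in the upper crop) still stands up, and the arm is to the left. I'll now bring the shut fingers inside the lever.

Request:
arm_command:
  increments:
    - {"dr":[0,0,0],"offset":[-0.34,-0.04,0],"hand":-1}
    - {"dr":[0,0,0],"offset":[-0.34,-0.04,0],"hand":-1}
    - {"dr":[0,0,0],"offset":[0,0,0],"hand":-1}
    - {"dr":[0,0,0],"offset":[0,0,0.31],"hand":-1}
    - {"dr":[0,0,0],"offset":[0,0,0.31],"hand":-1}
    - {"dr":[0,0,0],"offset":[0,0,0],"hand":-1}

```text
time_s: 2.4
eef_pos: [479.6, 74.5, 115.2]
ee_rot: [-0.004, 0.377, 0.926, -0.001]
force: [0.7, -0.1, 0.2]
grip_width: -0.003
grip_force: 0.0
```

Request:
arm_command:
  increments:
    - {"dr":[0,0,0],"offset":[0.1,0,0],"hand":-1}
    - {"dr":[0,0,0],"offset":[0.1,0,0],"hand":-1}
    - {"dr":[0,0,0],"offset":[0.09,0,0],"hand":-1}
    - {"dr":[0,0,0],"offset":[0.09,0,0],"hand":-1}
    - {"dr":[0,0,0],"offset":[0,0,0],"hand":-1}

```text
time_s: 2.9
eef_pos: [449.1, 107.1, 119.5]
ee_rot: [0.0, 0.378, 0.926, 0.0]
force: [-0.1, 0.2, 0.1]
grip_width: -0.0
grip_force: 0.0
```

Run:
```python
from h import *
s=ctrl.sense();print(s['time_s'],s['force'])
go([*pol(97.4,135),118],135)
t=ctrl.capture('top')[185:285,185:325,::-1];w=ctrl.capture('side')[120:240,220:380,::-1]
cv2.imwrite("pics/c3.png",np.vstack([cv2.resize(t,(400,280)),cv2.resize(w,(400,300))]))
```

```text
2.9 [-0.11764665  0.21577777  0.09276398]
from [449.1 107.1 119.5] 135.6 offset [-0.011  0.001  0.012] drz 0.014
```

View pics/c3.png

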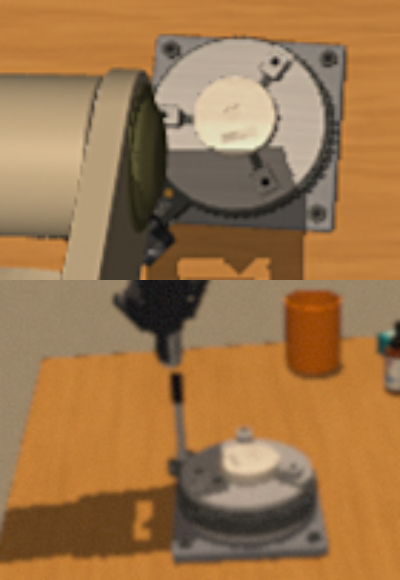

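Run:
```python
from h import *
S=cam('side');T=cam('top')
f=lambda X:(proj(S,X)-[220,120])*2.5+[0,280]
print(f([[449,107,119.5],[449,107,160],[455,102,148],[454,102,40],[519,37,60]]))
print(((proj(T,[[449,107,119.5],[455,102,148],[454,102,40]])-[185,185])*400/140))
```

```text
[[171.07278126 396.68048561]
 [168.1455705  362.33878491]
 [174.75877997 374.21480517]
 [181.12712675 462.16766153]
 [243.18125307 471.69939212]]
[[132.94592044 208.54679611]
 [132.81485405 196.57098014]
 [158.37901246 211.14200292]]
```

Run:
```python
from h import *
s=ctrl.capture('side')[130:230,250:350,::-1];w=ctrl.capture('wrist')[:,:,::-1]
st=ctrl.sense();print(st['time_s'],st['eef_pos'],st['force'])
cv2.imwrite("pics/c4.png",np.hstack([cv2.resize(s,(400,400),interpolation=cv2.INTER_CUBIC),cv2.resize(w[150:400,190:440],(400,400))]))
W=cam('wrist');print((proj(W,[[449,107,119.5],[455,102,148],[454,102,40]])-[190,150])*1.6+[400,0])
```

```text
3.1 [450.14813375 105.82912152 118.91400692] [-0.11414365 -0.02705026  0.43146963]
[[608.49741169 124.99311198]
 [610.39290626 178.7784939 ]
 [608.54215952  84.60209321]]
```

View pics/c4.png

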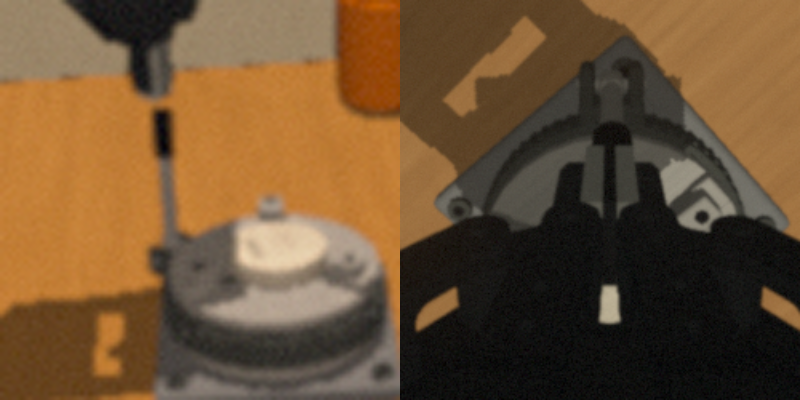

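Run:
```python
from h import *
S=cam('side');W=cam('wrist')
print(proj(S,[[157.5,500.6,193],[157.5,500.6,206],[157.5,500.6,230],[157.5,500.6,266]]))
Z=[100,119,140,160,180,200]
P=np.array([[450,106,z] for z in Z])
print((proj(W,P)-[190,150])*1.6+[400,0])
print((proj(S,P)-[250,130])*4)
print(-W['R'].T@W['t'],W['R'][2])
i=cv2.imread('pics/side0.png')[30:100,170:220].max(2)
for r in range(0,70,3): print(30+r,''.join('#' if v<60 else '.' for v in i[r]))
```

```text
[[200.87102268 104.33672368]
 [200.18719531 100.67657867]
 [198.91405541  93.83404821]
 [196.97868242  83.36013202]]
[[608.51854808 111.56269294]
 [608.46451811 128.12243958]
 [608.39160432 150.48814838]
 [608.3045325  177.2243809 ]
 [608.19295354 211.53039238]
 [608.04507302 257.07671943]]
[[157.41606774 172.94012508]
 [155.28374978 147.89545479]
 [152.88875934 119.67153416]
 [150.57004453  92.25033396]
 [148.2140458   64.28985807]
 [145.82036736  35.77905851]]
[401.60502536 153.82695335 300.17251141] [ 0.19204273 -0.18878887 -0.96305677]
30 ..................................................
33 .........................#####....................
36 ........##.#..#.....#.............................
39 ..................................................
42 .........##...........#########...................
45 ..........######################..................
48 ..........#######################.................
51 ...........######################.................
54 ...........######################.................
57 ...............#####################..............
60 ................####################..............
63 ..............#######################.............
66 ..........#######################....#............
69 ............##########################............
72 ...........########.######...########.............
75 ............#....#######.......#####..............
78 ............#######..#.........#####..............
81 ................######..........#####.............
84 ..................###............####.............
87 ...................###............................
90 ...................###............................
93 ..................................................
96 ..................................................
99 ..................................................
```

The two views agree that the fingertips end about 38 mm above the reported TCP: side crop row 97 gives z≈157 against a reported 119. The start picture gives the same offset. So the fingers passed over the lever, which still stands up at (165,110). I'll back off, go lower and push again.

Request:
arm_command:
  increments:
    - {"dr":[0,0,0],"offset":[-0.19,0,0],"hand":-1}
    - {"dr":[0,0,0],"offset":[-0.19,0,0],"hand":-1}
    - {"dr":[0,0,0],"offset":[0,0,0],"hand":-1}
    - {"dr":[0,0,0],"offset":[0,0,0.16],"hand":-1}
    - {"dr":[0,0,0],"offset":[0,0,0.15],"hand":-1}
    - {"dr":[0,0,0],"offset":[0,0,0],"hand":-1}

```text
time_s: 3.7
eef_pos: [480.8, 74.3, 79.8]
ee_rot: [-0.002, 0.378, 0.926, -0.001]
force: [0.8, 0.3, 1.2]
grip_width: -0.001
grip_force: 0.0
```

Request:
arm_command:
  increments:
    - {"dr":[0,0,0],"offset":[0.08,0,0],"hand":-1}
    - {"dr":[0,0,0],"offset":[0.08,0,0],"hand":-1}
    - {"dr":[0,0,0],"offset":[0.04,0,0],"hand":-1}
    - {"dr":[0,0,0],"offset":[0.04,0,0],"hand":-1}

```text
time_s: 4.1
eef_pos: [462.0, 94.6, 82.4]
ee_rot: [0.001, 0.378, 0.926, 0.0]
force: [0.5, -2.3, 1.4]
grip_width: -0.0
grip_force: 0.8
```

Request:
arm_command:
  increments:
    - {"dr":[0,0,0],"offset":[0.04,0,0],"hand":-1}
    - {"dr":[0,0,0],"offset":[0.04,0,0],"hand":-1}
    - {"dr":[0,0,0],"offset":[0.04,0,0],"hand":-1}

```text
time_s: 4.4
eef_pos: [451.4, 104.5, 81.6]
ee_rot: [0.0, 0.378, 0.926, 0.0]
force: [1.5, -0.8, -1.1]
grip_width: -0.0
grip_force: 0.7
```

Run:
```python
from h import *
s=ctrl.sense();print(s['time_s'],s['force'],s['eef_pos'])
w=ctrl.capture('side')[130:230,250:350,::-1]
cv2.imwrite("pics/c5.png",cv2.resize(w,(400,400),interpolation=cv2.INTER_CUBIC))
```

```text
4.4 [ 1.45323304 -0.78160876 -1.07243706] [451.39050672 104.53374521  81.60996408]
```

View pics/c5.png

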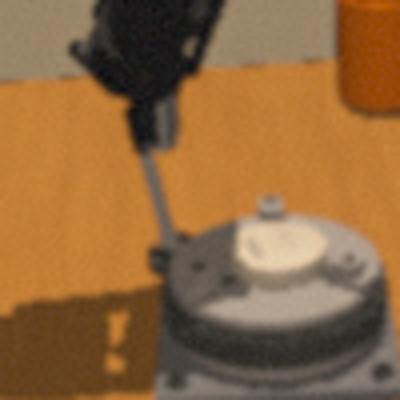

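The lever now leans outward (pin (165,250), grip (145,120)), with the fingers inside it at the predicted height. I'll carry on along the arc.

Request:
arm_command:
  increments:
    - {"dr":[0,0,0],"offset":[0.1,0,0.03],"hand":-1}
    - {"dr":[0,0,0],"offset":[0.1,0,0.04],"hand":-1}
    - {"dr":[0,0,0],"offset":[0.08,0,0.06],"hand":-1}
    - {"dr":[0,0,0],"offset":[0.08,0,0.06],"hand":-1}

```text
time_s: 4.85
eef_pos: [419.6, 135.4, 58.0]
ee_rot: [-0.0, 0.378, 0.926, -0.0]
force: [0.1, -0.5, 0.2]
grip_width: 0.001
grip_force: 0.0
```

Request:
arm_command:
  increments:
    - {"dr":[0,0,0],"offset":[0.06,0,0.08],"hand":-1}
    - {"dr":[0,0,0],"offset":[0.06,0,0.08],"hand":-1}
    - {"dr":[0,0,0],"offset":[0.025,0,0.06],"hand":-1}
    - {"dr":[0,0,0],"offset":[0.025,0,0.06],"hand":-1}
    - {"dr":[0,0,0],"offset":[0,0,0],"hand":-1}

```text
time_s: 5.35
eef_pos: [405.5, 148.9, 24.3]
ee_rot: [-0.001, 0.378, 0.926, -0.0]
force: [0.1, -0.6, -0.8]
grip_width: -0.0
grip_force: 0.0
```

Run:
```python
from h import *
s=ctrl.sense();print(s['time_s'],s['force'],s['eef_pos'])
w=ctrl.capture('side')[130:230,230:330,::-1];t=ctrl.capture('top')[185:285,185:285,::-1]
f=lambda a:cv2.resize(a,(400,400),interpolation=cv2.INTER_CUBIC)
cv2.imwrite("pics/c6.png",np.hstack([f(w),f(t)]))
```

```text
5.35 [ 0.14801937 -0.58948954 -0.76434631] [405.5392145  148.90756223  24.272044  ]
```

View pics/c6.png

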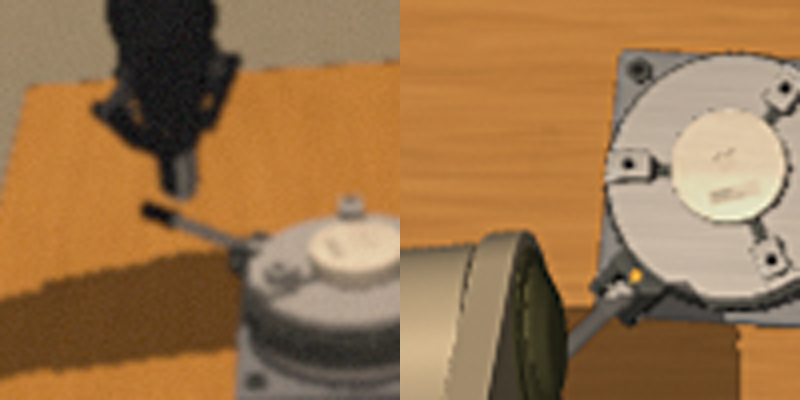

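The lever lies outward, with its tip at about side pixel (266,182) and the fingers above it. I'll check that against the fully-out position.

Run:
```python
from h import *
S=cam('side')
for th in (1.1,1.2,1.3,1.4,1.571):
    print(th,proj(S,[[*pol(92+108*np.sin(th),135),40+108*np.cos(th)]]))
i=ctrl.capture('side')[165:215,250:300].max(2)
for r in range(0,30): print(165+r,''.join('#' if v<50 else '+' if v<90 else '.' for v in i[r]))
```

```text
1.1 [[266.87903471 168.13433839]]
1.2 [[266.19032111 170.78903154]]
1.3 [[265.76258186 173.61987003]]
1.4 [[265.59468979 176.59855133]]
1.571 [[265.89988958 181.95337913]]
165 ............+################.....................
166 ..............++############+.....................
167 .................++#######+++.....................
168 ...................+#####+++......................
169 ....................####++++......................
170 ....................+###+..++.....................
171 ....................+###+.+++.....................
172 ....................+###+.+++.....................
173 .....................###+.+++.....................
174 .....................###+++++.....................
175 .....................###+++++.....................
176 .....................+##++++......................
177 ......................+#++.+......................
178 .......................++.........................
179 ..................................................
180 ..................................................
181 ................+++...............................
182 ................####++............................
183 ................+######+..........................
184 .................++####+..........................
185 ....................++++..........................
186 ......................+...........................
187 ..................................................
188 ..................................................
189 ..................................................
190 ..................................................
191 ......................................+++.........
192 .....................................++++++.......
193 .....................................++++++.......
194 ....................................++++++........
```

The dark tip sits at (266–272,182), which is where it should be for 1.571 rad, so the lever has snapped home. Next the fingers go to its counter-clockwise side.

Run:
```python
from h import *
go([*pol(175,135,44),24],135); go([*pol(175,135,44),-14],135)
W=cam('side'); print(onz(W,(275,178),62),ctrl.sense()['time_s'])
```

```text
from [406.5 148.7  25.4] 135.5 offset [ 0.143 -0.359  0.011] drz 0.012
from [406.5 148.7  25.4] 135.5 offset [ 0.143 -0.359  0.328] drz 0.012
[406.79946522 157.37472087  62.        ] 5.5
```

Request:
arm_command:
  increments:
    - {"dr":[0,0,0],"offset":[0.06,-0.18,-0.05],"hand":-1}
    - {"dr":[0,0,0],"offset":[0.06,-0.18,0],"hand":-1}
    - {"dr":[0,0,0],"offset":[0,0,0],"hand":-1}
    - {"dr":[0,0,0],"offset":[0,0,0.12],"hand":-1}
    - {"dr":[0,0,0],"offset":[0,0,0.12],"hand":-1}
    - {"dr":[0,0,0],"offset":[0,0,0.06],"hand":-1}
    - {"dr":[0,0,0],"offset":[0,0,0.06],"hand":-1}
    - {"dr":[0,0,0],"offset":[0,0,0],"hand":-1}

```text
time_s: 6.3
eef_pos: [365.7, 128.1, -12.4]
ee_rot: [-0.0, 0.378, 0.926, -0.0]
force: [-0.4, -0.3, 1.0]
grip_width: 0.002
grip_force: 0.0
```

Run:
```python
from h import *
s=ctrl.sense();print(s['time_s'],s['force']);go([*pol(175,135,24),-14],135)
S=cam('side');print(proj(S,[[*s['eef_pos'][:2],z] for z in (10,20,30,40)]))
i=ctrl.capture('side')[165:225,245:305].max(2)
for r in range(0,50): print(165+r,''.join('#' if v<50 else '+' if v<90 else '.' for v in i[r]))
```

```text
6.3 [-0.38095216 -0.30621928  1.0455663 ]
from [365.7 128.1 -12.4] 135.5 offset [0.019 0.169 0.013] drz 0.012
[[262.34635096 199.69457164]
 [261.95129978 196.71683024]
 [261.55319973 193.71086431]
 [261.15203037 190.67636772]]
165 +#############################..............................
166 .+###########################+..............................
167 .+###########################+..............................
168 .+##########################+...............................
169 ++#####################+++##+...............................
170 +++++#################+..+##................................
171 ++++.++###############+..+#+................................
172 +#+...+###############+..+#+................................
173 ##++...###############+.+#+.................................
174 ###+...+##############++##+.................................
175 ####+...##################+.................................
176 ####+...+################+..................................
177 #####....###############+...................................
178 #####++.+#############++
[... 1676 characters left out ...]
....................................++++..........
205 ..............................................+++++.........
206 ..............................................++++++........
207 ..............................................++++++........
208 ..............................................++++++++......
209 ..............................................++++++++++....
210 ...............................................+##++++++++..
211 ...............................................+##++++++++++
212 ...............................................++#++++++++++
213 ...............................................++#+++#++++++
214 ...............................................++##+##++#+++
```

Request:
arm_command:
  increments:
    - {"dr":[0,0,0],"offset":[0,0,0.06],"hand":-1}
    - {"dr":[0,0,0],"offset":[0,0.07,0],"hand":-1}
    - {"dr":[0,0,0],"offset":[0.01,0.07,0],"hand":-1}
    - {"dr":[0,0,0],"offset":[0,0,0],"hand":-1}

```text
time_s: 6.75
eef_pos: [377.6, 141.7, -19.0]
ee_rot: [0.001, 0.378, 0.926, 0.0]
force: [-0.3, -0.3, 0.4]
grip_width: -0.003
grip_force: 0.0
```

Request:
arm_command:
  increments:
    - {"dr":[0,0,0.044],"offset":[0.0055,0.051,0],"hand":-1}
    - {"dr":[0,0,0.044],"offset":[0.0055,0.051,0],"hand":-1}
    - {"dr":[0,0,0.044],"offset":[0.0055,0.051,0],"hand":-1}
    - {"dr":[0,0,0.044],"offset":[0.0055,0.051,0],"hand":-1}
    - {"dr":[0,0,0.044],"offset":[0.0055,0.051,0],"hand":-1}
    - {"dr":[0,0,0.044],"offset":[0.0055,0.051,0],"hand":-1}

```text
time_s: 7.35
eef_pos: [400.7, 168.1, -19.4]
ee_rot: [-0.001, 0.472, 0.881, -0.001]
force: [-4.6, 0.9, 0.4]
grip_width: -0.006
grip_force: 1.8
```

Run:
```python
from h import *
s=ctrl.sense();print(s['time_s'],s['force'],s['eef_pos']);d=s['eef_pos'][:2]-C;print(np.hypot(*d),np.degrees(np.arctan2(d[1],d[0])))
w=ctrl.capture('side')[130:230,230:330,::-1];t=ctrl.capture('top')[175:275,185:285,::-1]
f=lambda a:cv2.resize(a,(400,400),interpolation=cv2.INTER_CUBIC)
cv2.imwrite("pics/c7.png",np.hstack([f(w),f(t)]))
```

```text
7.35 [-4.64542196  0.92664934  0.38851699] [400.6637807  168.06746844 -19.439346  ]
176.2879692628222 132.16489419135385
```

View pics/c7.png

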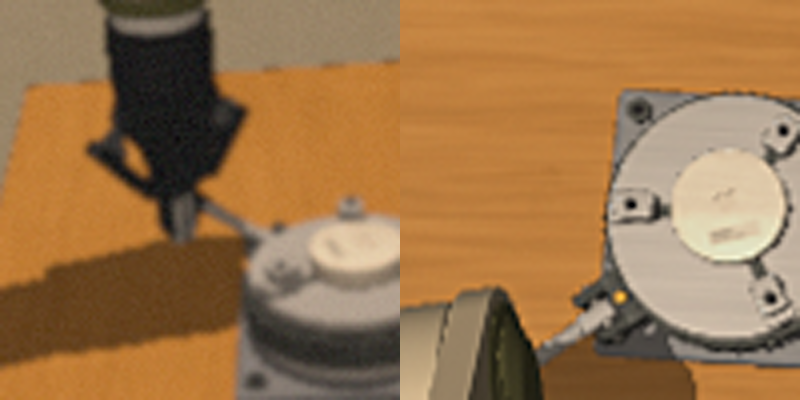

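The ring is turning: the clevis has moved to crop (610,300), and the fingers are against the lever at about (185,210) in the side crop. The push is about 5 N. I'll continue round the arc.

Request:
arm_command:
  increments:
    - {"dr":[0,0,0.067],"offset":[0.0076,0.0766,0],"hand":-1}
    - {"dr":[0,0,0.067],"offset":[0.0076,0.0766,0],"hand":-1}
    - {"dr":[0,0,0.067],"offset":[0.0076,0.0766,0],"hand":-1}
    - {"dr":[0,0,0.067],"offset":[0.0076,0.0766,0],"hand":-1}
    - {"dr":[0,0,0.067],"offset":[0.0076,0.0766,0],"hand":-1}
    - {"dr":[0,0,0.067],"offset":[0.0076,0.0766,0],"hand":-1}
    - {"dr":[0,0,0.067],"offset":[0.0076,0.0766,0],"hand":-1}
    - {"dr":[0,0,0.067],"offset":[0.0076,0.0766,0],"hand":-1}

```text
time_s: 8.25
eef_pos: [465.3, 203.4, -19.5]
ee_rot: [-0.001, 0.646, 0.763, -0.001]
force: [-4.1, 1.0, -0.6]
grip_width: 0.0
grip_force: 1.8
```

Request:
arm_command:
  increments:
    - {"dr":[0,0,0.044],"offset":[0.005,0.051,0],"hand":-1}
    - {"dr":[0,0,0.044],"offset":[0.005,0.051,0],"hand":-1}
    - {"dr":[0,0,0.044],"offset":[0.005,0.051,0],"hand":-1}
    - {"dr":[0,0,0.044],"offset":[0.005,0.051,0],"hand":-1}

```text
time_s: 8.65
eef_pos: [489.3, 208.6, -19.5]
ee_rot: [-0.001, 0.697, 0.717, -0.001]
force: [-5.1, 2.7, -1.3]
grip_width: -0.006
grip_force: 1.8
```

```bash
cat >> h.py <<'E'
def st():
    s=ctrl.sense();d=s['eef_pos'][:2]-C;r=np.hypot(*d);az=np.arctan2(d[1],d[0])
    F=s['force'];w,x,y,z=s['ee_rot'];yaw=np.arctan2(2*(x*y+w*z),1-2*(y*y+z*z))
    print('t',s['time_s'],'F',F.round(1),'Ftan',round(float(F[0]*-np.sin(az)+F[1]*np.cos(az)),2),'r',r.round(1),'az',np.degrees(az).round(1),'yaw',np.degrees(yaw).round(1),'z',s['eef_pos'][2].round(1))
E
python3 -c "
from h import *
st()"
```

```text
t 8.65 F [-5.1  2.7 -1.3] Ftan 4.55 r 173.7 az 99.8 yaw 91.6 z -19.5
```

Request:
arm_command:
  increments:
    - {"dr":[0,0,0.044],"offset":[0.0055,0.051,0],"hand":-1}
    - {"dr":[0,0,0.044],"offset":[0.0055,0.051,0],"hand":-1}
    - {"dr":[0,0,0.044],"offset":[0.0055,0.051,0],"hand":-1}

```text
time_s: 8.95
eef_pos: [507.8, 210.5, -19.5]
ee_rot: [-0.001, 0.733, 0.68, -0.001]
force: [-3.4, 3.0, 0.2]
grip_width: -0.005
grip_force: 1.8
```

Request:
arm_command:
  increments:
    - {"dr":[0,0,0.022],"offset":[0.003,0.0255,0],"hand":-1}
    - {"dr":[0,0,0.022],"offset":[0.003,0.0255,0],"hand":-1}
    - {"dr":[0,0,0.022],"offset":[0.003,0.0255,0],"hand":-1}
    - {"dr":[0,0,0.022],"offset":[0.003,0.0255,0],"hand":-1}

```text
time_s: 9.35
eef_pos: [520.8, 210.4, -19.3]
ee_rot: [-0.0, 0.757, 0.654, -0.0]
force: [-3.9, 2.9, -0.7]
grip_width: 0.004
grip_force: 1.8
```

```bash
cat >> h.py <<'E'
def jaws(tag):
    c=ctrl.capture('top');cv2.imwrite(f'pics/{tag}.png',c[:,:,::-1]);T=cam('top')
    h=cv2.cvtColor(c,cv2.COLOR_RGB2HSV).astype(int)
    m=((h[...,1]>25)&(h[...,2]>170)).astype(np.uint8); u0,v0=proj(T,[[*C,75]])[0].astype(int)
    k=np.zeros_like(m);cv2.circle(k,(int(u0),int(v0)),26,1,-1);m=cv2.morphologyEx(m*k,cv2.MORPH_OPEN,np.ones((3,3),np.uint8))
    cs=max(cv2.findContours(m,0,2)[0],key=cv2.contourArea);(x,y),(a,b),_=cv2.fitEllipse(cs)
    print('block',onz(T,(x,y),75).round(1),'px',x,y,a,b)
E
python3 -c "
from h import *
st();jaws('j1')"
```

```text
t 9.35 F [-3.9  2.9 -0.7] Ftan 3.96 r 173.0 az 89.4 yaw 81.7 z -19.3
block [521.7  42.9  75. ] px 265.5166931152344 227.12222290039062 44.93636703491211 46.925296783447266
```

Request:
arm_command:
  increments:
    - {"dr":[0,0,0.022],"offset":[0.003,0.0255,0],"hand":-1}
    - {"dr":[0,0,0.022],"offset":[0.003,0.0255,0],"hand":-1}
    - {"dr":[0,0,0.022],"offset":[0.003,0.0255,0],"hand":-1}
    - {"dr":[0,0,0.022],"offset":[0.003,0.0255,0],"hand":-1}

```text
time_s: 9.8
eef_pos: [533.5, 209.7, -19.2]
ee_rot: [-0.0, 0.779, 0.627, 0.0]
force: [-3.1, 3.8, -1.4]
grip_width: 0.003
grip_force: 1.8
```

```bash
python3 -c "
from h import *
st()"
```

```text
t 9.8 F [-3.1  3.8 -1.4] Ftan 3.43 r 172.9 az 85.2 yaw 77.7 z -19.2
```

Request:
arm_command:
  increments:
    - {"dr":[0,0,0.022],"offset":[0.003,0.0255,0],"hand":-1}
    - {"dr":[0,0,0.022],"offset":[0.003,0.0255,0],"hand":-1}
    - {"dr":[0,0,0.022],"offset":[0.003,0.0255,0],"hand":-1}

```text
time_s: 10.1
eef_pos: [542.6, 208.6, -19.2]
ee_rot: [-0.0, 0.795, 0.607, 0.0]
force: [-3.7, 2.2, -1.3]
grip_width: 0.001
grip_force: 1.9
```

Request:
arm_command:
  increments:
    - {"dr":[0,0,0.022],"offset":[0.003,0.0255,0],"hand":-1}
    - {"dr":[0,0,0.022],"offset":[0.003,0.0255,0],"hand":-1}

```text
time_s: 10.3
eef_pos: [548.7, 207.7, -19.2]
ee_rot: [-0.0, 0.805, 0.593, 0.0]
force: [-1.9, 3.9, -1.0]
grip_width: -0.005
grip_force: 1.9
```

```bash
python3 -c "
from h import *
st()
c=ctrl.capture('top')
cv2.imwrite('pics/c8.png',cv2.resize(c[185:275,225:315,::-1],(540,540),interpolation=cv2.INTER_CUBIC))"
```

```text
t 10.3 F [-1.9  3.9 -1. ] Ftan 2.57 r 172.8 az 80.1 yaw 72.7 z -19.2
```

View pics/c8.png

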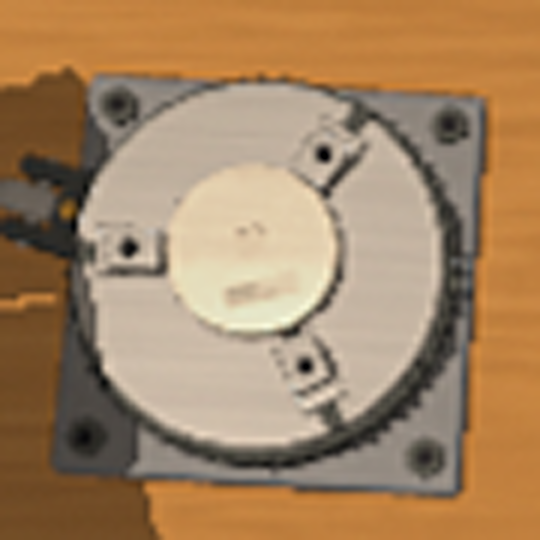

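The jaws are near the block: the left one touches at (165,248), while the right ones at (325,175) and (295,345) are still a hair off. I'll go on in small steps, watching the force.

Request:
arm_command:
  increments:
    - {"dr":[0,0,0.022],"offset":[0.003,0.0255,0],"hand":-1}
    - {"dr":[0,0,0.022],"offset":[0.003,0.0255,0],"hand":-1}

```text
time_s: 10.55
eef_pos: [554.7, 206.4, -19.2]
ee_rot: [0.0, 0.815, 0.579, 0.0]
force: [-2.3, 3.5, -1.1]
grip_width: 0.002
grip_force: 1.9
```

Request:
arm_command:
  increments:
    - {"dr":[0,0,0.022],"offset":[0.003,0.0255,0],"hand":-1}
    - {"dr":[0,0,0.022],"offset":[0.003,0.0255,0],"hand":-1}

```text
time_s: 10.75
eef_pos: [560.8, 205.1, -19.2]
ee_rot: [0.0, 0.825, 0.565, 0.0]
force: [-3.2, 3.8, -0.6]
grip_width: 0.001
grip_force: 1.9
```

```bash
python3 -c "
from h import *
st()"
```

```text
t 10.75 F [-3.2  3.8 -0.6] Ftan 3.98 r 172.8 az 76.0 yaw 68.8 z -19.2
```

Request:
arm_command:
  increments:
    - {"dr":[0,0,0.022],"offset":[0.003,0.0255,0],"hand":-1}
    - {"dr":[0,0,0.022],"offset":[0.003,0.0255,0],"hand":-1}

```text
time_s: 10.95
eef_pos: [566.7, 203.5, -19.2]
ee_rot: [0.0, 0.835, 0.55, 0.0]
force: [-2.8, 4.4, -0.5]
grip_width: -0.001
grip_force: 2.0
```

Request:
arm_command:
  increments:
    - {"dr":[0,0,0.022],"offset":[0.003,0.0255,0],"hand":-1}

```text
time_s: 11.05
eef_pos: [569.7, 202.6, -19.2]
ee_rot: [0.0, 0.84, 0.543, 0.0]
force: [-3.4, 4.0, -0.2]
grip_width: 0.001
grip_force: 2.0
```

```bash
python3 -c "
from h import *
st()"
```

```text
t 11.05 F [-3.4  4.  -0.2] Ftan 4.4 r 172.8 az 72.9 yaw 65.8 z -19.2
```

Request:
arm_command:
  increments:
    - {"dr":[0,0,0.022],"offset":[0.003,0.0255,0],"hand":-1}

```text
time_s: 11.15
eef_pos: [572.6, 201.7, -19.2]
ee_rot: [0.0, 0.844, 0.536, 0.0]
force: [-2.0, 4.1, -0.4]
grip_width: 0.0
grip_force: 2.0
```

Request:
arm_command:
  increments:
    - {"dr":[0,0,0.022],"offset":[0.003,0.0255,0],"hand":-1}

```text
time_s: 11.25
eef_pos: [575.5, 200.7, -19.2]
ee_rot: [0.0, 0.849, 0.529, 0.0]
force: [-1.2, 3.5, -0.5]
grip_width: -0.001
grip_force: 2.0
```

```bash
python3 -c "
from h import *
st()"
```

```text
t 11.25 F [-1.2  3.5 -0.5] Ftan 2.28 r 172.8 az 70.9 yaw 63.8 z -19.2
```

Request:
arm_command:
  increments:
    - {"dr":[0,0,0.022],"offset":[0.003,0.0255,0],"hand":-1}

```text
time_s: 11.35
eef_pos: [578.5, 199.7, -19.2]
ee_rot: [0.0, 0.853, 0.521, 0.0]
force: [-2.3, 3.4, -0.8]
grip_width: 0.0
grip_force: 2.0
```

Request:
arm_command:
  increments:
    - {"dr":[0,0,0.022],"offset":[0.003,0.0255,0],"hand":-1}

```text
time_s: 11.45
eef_pos: [581.3, 198.6, -19.2]
ee_rot: [0.0, 0.858, 0.514, 0.0]
force: [-3.5, 4.0, -0.1]
grip_width: -0.002
grip_force: 2.0
```

Request:
arm_command:
  increments:
    - {"dr":[0,0,0.022],"offset":[0.003,0.0255,0],"hand":-1}

```text
time_s: 11.55
eef_pos: [584.2, 197.5, -19.2]
ee_rot: [0.0, 0.862, 0.506, 0.0]
force: [-2.0, 3.8, -1.0]
grip_width: -0.003
grip_force: 2.0
```

```bash
python3 -c "
from h import *
st()"
```

```text
t 11.55 F [-2.   3.8 -1. ] Ftan 3.29 r 172.8 az 67.8 yaw 60.8 z -19.2
```

Request:
arm_command:
  increments:
    - {"dr":[0,0,0.022],"offset":[0.003,0.0255,0],"hand":-1}

```text
time_s: 11.65
eef_pos: [587.0, 196.3, -19.2]
ee_rot: [0.0, 0.867, 0.499, 0.0]
force: [-3.0, 4.4, -0.3]
grip_width: -0.002
grip_force: 2.0
```

Request:
arm_command:
  increments:
    - {"dr":[0,0,0.022],"offset":[0.003,0.0255,0],"hand":-1}

```text
time_s: 11.75
eef_pos: [589.7, 195.1, -19.2]
ee_rot: [-0.0, 0.871, 0.491, -0.0]
force: [-4.3, 4.5, 1.2]
grip_width: 0.001
grip_force: 2.8
```

Request:
arm_command:
  increments:
    - {"dr":[0,0,0.022],"offset":[0.003,0.0255,0],"hand":-1}

```text
time_s: 11.85
eef_pos: [592.2, 194.0, -19.2]
ee_rot: [-0.0, 0.875, 0.484, -0.0]
force: [-5.1, 6.0, 1.5]
grip_width: -0.001
grip_force: 3.7
```

Run:
```python
from h import *
st()
c=ctrl.capture('top');T=cam('top')
# radial brightness profiles along each jaw line: unwrap around block
g=cv2.cvtColor(c,cv2.COLOR_RGB2HSV)[...,1].astype(float)
u0,v0=proj(T,[[*C,75]])[0]; print(u0,v0)
p=cv2.warpPolar(g.astype(np.float32),(24,36),(u0,v0),24,cv2.WARP_POLAR_LINEAR)
for i in range(0,36,2): print(i*10,p[i,8:].astype(int))
```

```text
t 11.85 F [-5.1  6.   1.5] Ftan 7.16 r 172.9 az 64.9 yaw 57.9 z -19.2
267.96998527328464 228.34181748453477
0 [57 58 58 57 56 64 44 43 46 47 47 45 44 45 44 44]
20 [48 44 44 47 45 60 49 46 44 44 45 45 44 45 45 44]
40 [58 49 42 42 51 59 44 45 44 46 45 44 44 45 46 44]
60 [53 39 34 34 49 48 44 44 44 45 44 45 45 46 44 46]
80 [49 33 31 32 28 48 59 44 45 44 45 44 44 46 45 44]
100 [56 40 31 35 37 51 54 44 44 43 45 45 44 46 45 44]
120 [60 62 50 35 40 58 58 47 43 45 45 45 45 45 45 45]
140 [47 43 41 41 45 42 48 46 43 44 45 44 44 45 45 44]
160 [48 48 47 44 45 46 52 63 43 44 45 45 45 45 43 41]
180 [59 58 58 61 62 59 59 67 45 43 44 45 45 44 44 46]
200 [60 57 58 61 59 58 57 59 55 42 46 46 47 45 45 46]
220 [60 59 60 58 60 60 60 59 52 45 45 44 44 45 45 45]
240 [59 57 61 59 58 60 57 37 45 44 44 45 46 46 47 47]
260 [59 60 58 58 60 60 64 65 49 43 45 45 44 45 46 45]
280 [60 60 59 59 61 60 62 59 44 44 45 46 45 44 45 45]
300 [60 60 58 59 61 61 61 41 45 45 46 42 64 43 46 45]
320 [58 60 59 59 58 64 44 44 42 45 44 46 45 44 45 46]
340 [58 59 59 59 60 65 63 41 43 44 44 44 44 44 44 47]
```

Request:
arm_command:
  increments:
    - {"dr":[0,0,0.011],"offset":[0.0015,0.013,0],"hand":-1}

```text
time_s: 12.0
eef_pos: [593.3, 193.5, -19.3]
ee_rot: [-0.001, 0.877, 0.48, -0.001]
force: [-5.6, 6.2, 1.1]
grip_width: -0.002
grip_force: 4.1
```

Request:
arm_command:
  increments:
    - {"dr":[0,0,0],"offset":[0,0,0],"hand":-1}

```text
time_s: 12.1
eef_pos: [593.4, 193.4, -19.3]
ee_rot: [-0.0, 0.877, 0.48, -0.0]
force: [-4.1, 4.8, 0.5]
grip_width: -0.003
grip_force: 3.4
```

```bash
python3 -c "
from h import *
st()"
```

```text
t 12.1 F [-4.1  4.8  0.5] Ftan 5.75 r 172.9 az 64.5 yaw 57.4 z -19.3
```

Request:
arm_command:
  increments:
    - {"dr":[0,0,0.011],"offset":[0.0015,0.013,0],"hand":-1}
    - {"dr":[0,0,0.011],"offset":[0.0015,0.013,0],"hand":-1}

```text
time_s: 12.3
eef_pos: [595.7, 192.3, -19.3]
ee_rot: [-0.001, 0.881, 0.473, -0.001]
force: [-6.6, 6.9, 2.6]
grip_width: 0.0
grip_force: 5.1
```

Request:
arm_command:
  increments:
    - {"dr":[0,0,0.011],"offset":[0.0015,0.013,0],"hand":-1}

```text
time_s: 12.4
eef_pos: [597.0, 191.7, -19.3]
ee_rot: [-0.001, 0.883, 0.469, -0.001]
force: [-8.6, 7.9, 2.5]
grip_width: 0.002
grip_force: 5.6
```

```bash
python3 -c "
from h import *
st()"
```

```text
t 12.4 F [-8.6  7.9  2.5] Ftan 11.22 r 172.9 az 63.2 yaw 55.9 z -19.3
```

The push has reached about 10–11 N. I'll hold briefly, then back off the lever and lift.

Request:
arm_command:
  increments:
    - {"dr":[0,0,0],"offset":[0,0,0],"hand":-1}
    - {"dr":[0,0,0],"offset":[0,0,0],"hand":-1}
    - {"dr":[0,0,0],"offset":[0,0,0],"hand":-1}

```text
time_s: 12.7
eef_pos: [597.1, 191.6, -19.3]
ee_rot: [-0.001, 0.883, 0.469, -0.001]
force: [-7.8, 6.8, 2.5]
grip_width: -0.007
grip_force: 4.8
```

Request:
arm_command:
  increments:
    - {"dr":[0,0,0],"offset":[0,-0.05,0],"hand":-1}
    - {"dr":[0,0,0],"offset":[0,-0.2,0],"hand":-1}
    - {"dr":[0,0,0],"offset":[0.1,-0.2,0],"hand":-1}
    - {"dr":[0,0,0],"offset":[0,0,0],"hand":-1}
    - {"dr":[0,0,0],"offset":[0,0,-0.3],"hand":-1}
    - {"dr":[0,0,0],"offset":[0,0,-0.3],"hand":-1}
    - {"dr":[0,0,0],"offset":[0,0,-0.3],"hand":-1}
    - {"dr":[0,0,0],"offset":[0,0,0],"hand":-1}

```text
time_s: 13.5
eef_pos: [563.5, 230.9, 94.3]
ee_rot: [0.002, 0.883, 0.469, 0.005]
force: [-0.2, 1.0, 0.2]
grip_width: 0.002
grip_force: 0.0
```

Run:
```python
from h import *
st()
S=cam('side');T=cam('top')
c=ctrl.capture('top');w=ctrl.capture('side')
h=cv2.cvtColor(c,cv2.COLOR_RGB2HSV)
# block (creamier) vs drum face: saturation 52+ within radius 17 px, fit circle to mask
def blk(z):
    u,v=proj(T,[[*C,z]])[0]; m=((h[...,1]>52)&(h[...,1]<75)).astype(np.uint8); k=np.zeros_like(m); cv2.circle(k,(round(u),round(v)),19,1,-1)
    m=cv2.morphologyEx(cv2.morphologyEx(m*k,cv2.MORPH_CLOSE,np.ones((5,5),np.uint8)),cv2.MORPH_OPEN,np.ones((5,5),np.uint8))
    q=max(cv2.findContours(m,0,1)[0],key=cv2.contourArea); (x,y),r=cv2.minEnclosingCircle(q); return onz(T,(x,y),z).round(1),r
print('block',blk(75))
# lever out: dark tip in side view near predicted az
i=w.max(2)
for az in (56,): print('pred',[ (th,proj(S,[[*pol(92+108*np.sin(th),az),40+108*np.cos(th)]]).round(1).tolist()) for th in(1.2,1.571)])
u,v=proj(S,[[*pol(190,56),40]])[0].astype(int);print(u,v)
for r in range(v-14,v+12): print(r,''.join('#' if q<50 else '+' if q<90 else '.' for q in i[r,u-25:u+25]))
```

```text
t 13.5 F [-0.2  1.   0.2] Ftan 0.39 r 198.6 az 77.0 yaw 55.9 z 94.3
block (array([520.9,  39.8,  75. ]), 14.617416381835938)
pred [(1.2, [[348.2, 161.4]]), (1.571, [[349.2, 172.1]])]
347 173
159 ..................................................
160 ..................................................
161 ..................................................
162 ..................................................
163 ..................................................
164 ..................................................
165 ..................................................
166 ..................................................
167 ..................................................
168 ..................................................
169 ..................................................
170 .........................+........................
171 ........................+#+.......................
172 .......................+##+.......................
173 ......................+###........................
174 .....................+###+........................
175 .....................++++.........................
176 ......................+...........................
177 ..................................................
178 ..................................................
179 ..................................................
180 ................+.................................
181 ..................................................
182 ......++++..+.....................................
183 .......++...+..++.................................
184 ...............+++................................
```

The lever is out (dark tip at (348,171), predicted (349,172)). The block is centred to within measuring error, and the robot is clear, so I'm handing it in.

```bash
python3 -c "
from rig import ctrl
print(ctrl.finish_job())"
```

```text
the job is handed in; nothing more can be done
None
```

I handed the job in at about 13.6 s; no verdict came back. The lever is folded out in its detent and turned about 80° clockwise to a push of roughly 10–11 N, and the robot is clear. The block measures about 3 mm from my estimate of the chuck axis, which is only good to a couple of mm, and I could not measure the jaw forces directly.

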